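Burnish the tape over a panel joint with the red stylus

ROBOT

A 6-joint arm with a two-finger parallel gripper is mounted at the origin on a cart in front of the work surface, level with it; the furniture and walls round the work are solid. World frame = base frame: x ahead of the robot, y to its left, z up, the work surface at z = 0. Lengths are in m, angles in rad, forces in N, time in s.
With the tool pointing down it reaches from about 0.325 to 0.9 m from the base axis. Payload 6.1 kg.
Tool frame: the origin (TCP) lies between the finger pads; the fingertips stand 19 mm ahead of it and the grasp point (between the pads) is the TCP (ctrl.tcp_to_tips is the distance from the TCP to the fingertips, in m); z points along the fingers, y is the line along which they close (so a half turn about z gives the same grasp; the last joint's range is limited). The gripper opens to 87 mm and grips with 3 to 60 N. Pads are 19 mm wide; open, the fingers measure 117 mm over their backs; the gripper's body (75 mm by 190 mm) begins 51 mm behind the grasp point.
Start: joints at [1.224, 0.22, 1.526, -0, 1.395, -0.126], TCP at [0.137, 0.61, 0.242] pointing down, gripper open.
Joint ranges: [-2.98, 2.98], [-0.91, 2.08], [0.09, 2.57], [-1.24, 4.39], [0.2, 2.65], [-2.68, 2.68]. Speed limits (rad/s): [2.57, 2.57, 3.01, 3.14, 3.14, 3.14].

INTERFACE

Orientations are given as a unit quaternion [x, y, z, w].
In Python, from cell import ctrl, imaging, job gives the robot as it stands.
- The arm moves only by the tool arm_command, never from a script. Its argument "motion" is a list of rows, each a list of 7 numbers: the shift along the tool's x, y, z in mm, then the turn, a rotation vector about the tool's x, y, z in degrees, then the finger opening in mm, from 0 to 87. A call has 1 to 20 rows; each row is the pose to reach, as a shift and turn from the pose commanded when the call began, along the tool's axes at that moment; what a row does not reach only later rows make up. A row lasts 1/10 s, in which the tool goes at most 50 mm and 8.59 degrees, less where a joint would pass 70% of its speed; a pose out of reach is approached as far as the arm can. A call with a gripper value outside its range is refused whole. The fingers move at their own pace and stop on an object; the grip force is fixed at half the most. Time passes only in rows, so rows that repeat a pose let the fingers close. It gives the time, the measured TCP pose, the force, the opening and the grip force at its end, in the units of the state.
- ctrl.get_obs(): the state, without advancing time (a new reading comes with each control period).
- imaging.capture(name): name is "scene" or "top" or "wrist"; returns the picture (420x560x3 uint8, red, green, blue); there is no depth.
- imaging.camera_model(name): a dict with "intrinsics" (3x3 intrinsics, pixels), "R" (3x3) and "t" (3): a world point X has camera coordinates R X + t. Camera axes: x right, y down, z forward; pixel columns grow to the right and rows downward; lengths in m; the calibration is good to about 2 mm. A picture is of the moment at which its call begins: read the wrist's pose just before it. camera_model takes no time and is no camera call; for the wrist camera it gives the pose at the moment of the call.
- job.job_done(): hands the job in; it is judged then, once.
The state is a dict: "time_s": time; "qpos": joint angles; "dq": joint speeds; "effort": joint torques, N m; "tcp_pos": TCP position; "ee_rot": TCP orientation; "contact_force": force on the tool from outside, world axes, zero at the start; "moment": the same for the moment, N m; "finger_gap": finger opening in m; "grip_force": force on a finger pad.
Only numpy, scipy, OpenCV 4.12 (cv2) and the standard library are available. Lean on these libraries where they do the work, as an engineer would, in place of code of your own. Each camera call takes 0.05 s, during which the arm holds its last target. There are 200 camera calls.

TASK

The masking tape over the joint of the two-tone wooden panel needs rubbing down. Take the red stylus out of its stand and, holding it upright, run its sprung point slowly along the middle of the tape, from the end painted green to the other end, pressing lightly so that the spring gives but is never pushed right in. Then put the red stylus back in its own stand, with the red band, and leave the blue one where it is.

Things in the scene. Friction and masses are not known exactly. Their poses are not given: they have to be found in the camera images.
- red_stylus: Red stylus, about 0.15 kg, upright in its stand. Origin at its lower end, z up its axis. Square red handle 22 x 22 mm, sides along x and y, from z 55 to 137 mm (steel cap to 140). Black round guard, 64 mm across, z 50 to 55. Nose z 26 to 50, 13 to 22 mm across. Below it a round-ended steel point, 8 mm thick, sprung: slides 20 mm into the nose, 0.6 N at first, 3.6 N fully in.
- blue_stylus: Blue stylus of the same build and size as the red one, with a blue handle; origin at its lower end, z up. It stands in a like stand with a blue band and is not needed.
- panel: Pale and dark wooden boards joined edge to edge, 160 x 76 x 16 mm, fixed. Origin: centre of the underside; x along the joint, z up. A cream tape over the joint is 136 mm (x -68 to 68) by 30 mm (y -15 to 15), its top at z 17 mm. The -x end (11 mm) is painted green: start there; rub from about x -60 to +60.
- red_stand: The red stylus's stand: wooden block with a red band, 72 x 72 x 62 mm, fixed. Origin: centre of the underside, z up. One upright through hole, 36 mm across, in its middle. The stylus hangs in it by its guard resting on the block's top, so its origin is 12 mm above the block's; its axes start parallel to the block's.

How it is judged:
On the way, in this order (a step that is already met when the one before it is completed fails the run):
1. the red stylus, upright, presses its point on the tape at the start of the tape (x of red_stylus in the frame of panel between -0.076 and -0.047 m and y of red_stylus in the frame of panel between -0.015 and 0.015 m and contact force between red_stylus and panel above 0.3 N and angle between red_stylus's own z axis and vertical below 0.35 rad), for 0.1 s.
2. the red stylus, upright, presses its point on the tape at the first quarter (x of red_stylus in the frame of panel between -0.04 and -0.018 m and y of red_stylus in the frame of panel between -0.015 and 0.015 m and contact force between red_stylus and panel above 0.3 N and angle between red_stylus's own z axis and vertical below 0.35 rad), for 0.1 s.
3. the red stylus, upright, presses its point on the tape at the middle (x of red_stylus in the frame of panel between -0.011 and 0.011 m and y of red_stylus in the frame of panel between -0.015 and 0.015 m and contact force between red_stylus and panel above 0.3 N and angle between red_stylus's own z axis and vertical below 0.35 rad), for 0.1 s.
4. the red stylus, upright, presses its point on the tape at the last quarter (x of red_stylus in the frame of panel between 0.018 and 0.04 m and y of red_stylus in the frame of panel between -0.015 and 0.015 m and contact force between red_stylus and panel above 0.3 N and angle between red_stylus's own z axis and vertical below 0.35 rad), for 0.1 s.
5. the red stylus, upright, presses its point on the tape at the far end of the tape (x of red_stylus in the frame of panel between 0.047 and 0.076 m and y of red_stylus in the frame of panel between -0.015 and 0.015 m and contact force between red_stylus and panel above 0.3 N and angle between red_stylus's own z axis and vertical below 0.35 rad), for 0.1 s.
At the end, for the whole second after the job is handed in: The red stylus hangs at rest in its stand: within 15 mm of the hole's centre, upright within 0.1 rad, its guard on the block's top within 6 mm; the blue stylus is within 20 mm of where it stood (horizontal distance between red_stylus and red_stand below 0.015 m and z of red_stylus in the frame of red_stand between 0.006 and 0.018 m and angle between red_stylus's own z axis and vertical below 0.1 rad and linear speed of red_stylus below 0.02 m/s and distance of blue_stylus from where it was at the start of the episode below 0.02 m); the robot touches nothing.
It fails at once if the point pressed on the panel more than 18 mm to either side of the joint, off the tape (contact force between red_stylus and panel above 0.3 N and (y of red_stylus in the frame of panel above 0.018 m or y of red_stylus in the frame of panel below -0.018 m)).
It fails at once if the point pressed so hard that its spring is right in (over 8 N on the panel) (contact force between red_stylus and panel above 8 N).
It fails at once if rushing: the stylus moves faster than 0.15 m/s while pressed on the panel (contact force between red_stylus and panel above 0.9 N and linear speed of red_stylus above 0.15 m/s).
It fails at once if the blue stylus used on the panel (contact force between blue_stylus and panel above 0.1 N).
It also fails if it takes over 48 s, if anything falls off the work surface, if the arm or the gripper's body presses on something with over 40 N, if the wrist force passes 120 N, or if a joint passes its speed limit or range.

## Working session

There is one attempt and no reset: what is moved stays moved. The work goes in short steps, Python scripts to look and compute and a tool call to move; the robot and the scene stay as the last step left them, time stands still between calls to the robot, and variables do not carry over. Pictures are saved under pics/ and viewed, at most 10 in all, crops included, and the job is handed in when it is done.

Besides the shell and the picture viewer there is one more tool, called after "Emit:" by a JSON object that holds its "method" and its "body", one argument or row to a line. arm_command: Moves the arm, as the interface text tells. Its arguments: {"type":"object","properties":{"motion":{"type":"array"}},"required":["motion"]}

```bash
mkdir -p pics; python3 - <<'E'
from cell import ctrl, imaging
import cv2, numpy as np
o=ctrl.get_obs(); print(o['time_s'],o['tcp_pos'],o['ee_rot'],ctrl.tcp_to_tips)
for n in("top","scene"):
    cv2.imwrite(f'pics/{n}0.png',imaging.capture(n)[:,:,::-1]); m=imaging.camera_model(n); print(n,m)
E
```

```text
0.0 [0.13667684 0.60926231 0.24042013] [ 1.10157762e-01  9.93913635e-01 -9.48187473e-04 -2.31782329e-04] 0.019
top {'intrinsics': array([[462.82520053,   0.        , 268.74756433],
       [  0.        , 462.82520053, 208.51445991],
       [  0.        ,   0.        ,   1.        ]]), 'R': array([[-0.01356162, -0.99983753, -0.01187422],
       [-0.99399555,  0.01476998, -0.10841903],
       [ 0.1085768 ,  0.01033259, -0.99403436]]), 't': array([0.32548868, 0.45742197, 0.82228153])}
scene {'intrinsics': array([[421.14733668,   0.        , 274.70992621],
       [  0.        , 421.14733668, 203.9851456 ],
       [  0.        ,   0.        ,   1.        ]]), 'R': array([[ 0.85316505, -0.5215685 , -0.00870006],
       [-0.28228433, -0.44759802, -0.84851139],
       [ 0.43866268,  0.72637615, -0.5291056 ]]), 't': array([-0.22158209,  0.30433047,  0.43380256])}
```

View pics/top0.png

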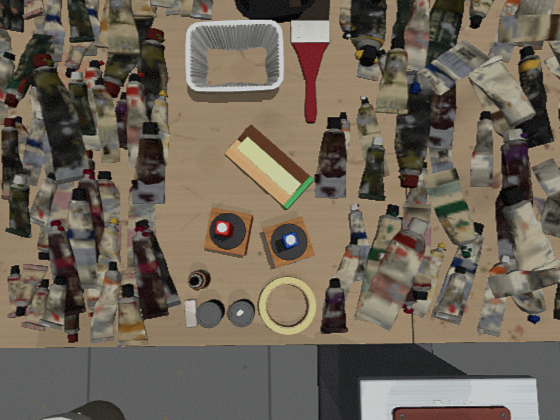

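View pics/scene0.png

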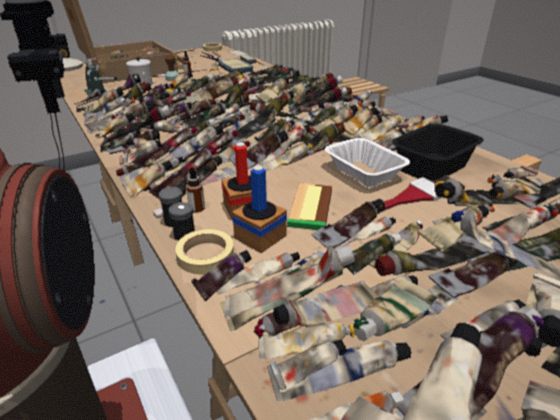

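The top view shows the red stylus (cap at about 222,228), the blue stylus (290,240), and the panel centred at about (269,167) with its green end at (298,192). The scene view agrees: the blue stand is nearer the panel's green end.

```bash
cat > h.py <<'E'
import numpy as np, cv2
from cell import ctrl, imaging
def ray(m,uv,z):
    K,R,t=np.array(m['intrinsics']),np.array(m['R']),np.array(m['t'])
    uv=np.atleast_2d(uv).astype(float)
    d=(R.T@np.linalg.inv(K)@np.c_[uv,np.ones(len(uv))].T).T; c=-R.T@t
    return (c+d*((z-c[2])/d[:,2])[:,None])[:,:2]
def big(mask,roi=None):
    mask=mask.astype(np.uint8)*255
    if roi: k=np.zeros_like(mask); x0,y0,x1,y1=roi; k[y0:y1,x0:x1]=mask[y0:y1,x0:x1]; mask=k
    cs=cv2.findContours(mask,cv2.RETR_EXTERNAL,cv2.CHAIN_APPROX_NONE)[0]
    return max(cs,key=cv2.contourArea)[:,0]
def rect(m,c,z):
    p=ray(m,c,z); r=cv2.minAreaRect((p*1000).astype(np.float32))
    return r
E
python3 - <<'E'
from h import *
im=cv2.imread('pics/top0.png'); m=imaging.camera_model('top')
h=cv2.cvtColor(im,cv2.COLOR_BGR2HSV); H,S,V=[h[:,:,i].astype(int) for i in range(3)]
P=(215,115,325,215)
tape=big((H>20)&(H<45)&(S>40)&(V>170),P); print('tape',rect(m,tape,.017))
g=big((H>45)&(H<80)&(S>120),P); print('green',rect(m,g,.017))
for n,mk,roi in(('red',((H<6)|(H>174))&(S>150)&(V>110),(205,210,240,250)),('blue',(H>100)&(H<130)&(S>150),(270,220,310,260))):
    c=big(mk,roi); print(n,rect(m,c,.152),c.min(0),c.max(0))
for n,roi in(('redstand',(195,195,258,265)),('bluestand',(256,205,325,280))):
    c=big((V<75)&(S<90),roi); print(n,'guard',rect(m,c,.067))
    c=big((H<20)&(S>125)&(V>80),roi); print('block',rect(m,cv2.convexHull(c)[:,0],.062))
cv2.imwrite('pics/crop.png',cv2.resize(im[110:290,180:340],None,fx=3.3,fy=3.3,interpolation=cv2.INTER_CUBIC))
E
```

```text
tape ((543.5076293945312, 319.2360534667969), (135.59451293945312, 30.323205947875977), 47.19221496582031)
green ((491.8908996582031, 264.54736328125), (9.694418907165527, 74.61697387695312), 47.096641540527344)
red ((419.94195556640625, 390.9433898925781), (21.052873611450195, 20.476966857910156), 80.28650665283203) [215 221] [229 234]
blue ((398.7813720703125, 286.14117431640625), (22.003925323486328, 23.090999603271484), 17.567649841308594) [282 232] [297 248]
redstand guard ((420.08160400390625, 390.9560546875), (60.83920669555664, 60.952632904052734), 70.91130065917969)
block ((419.6059875488281, 390.7064514160156), (73.32512664794922, 72.77528381347656), 78.70573425292969)
bluestand guard ((399.7301940917969, 285.080322265625), (60.6723747253418, 60.54446029663086), 89.1717529296875)
block ((399.7143859863281, 285.0924987792969), (71.46626281738281, 71.30531311035156), 16.951635360717773)
```

View pics/crop.png

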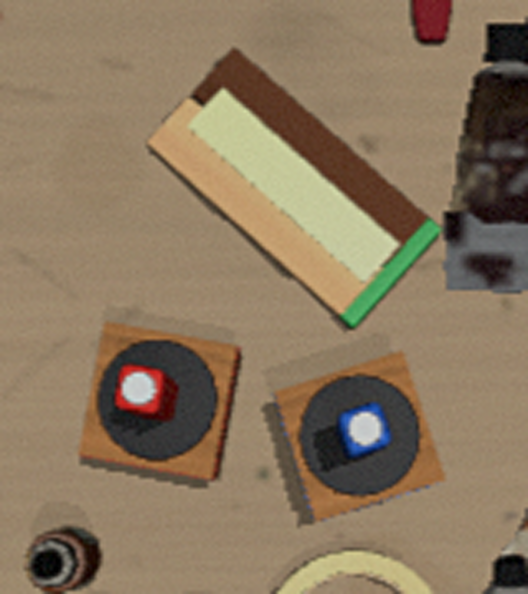

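The crop confirms the layout: the stands, the panel, and the green end at the lower right. I'm setting out to a point above the red stylus.

Emit:
{"method": "arm_command", "body": {
  "motion": [
    [-16,-8,0,0,0,0,70],
    [-48,-23,0,0,0,0,70],
    [-90,-42,0,0,0,0,70],
    [-135,-63,0,0,0,-1,70],
    [-180,-84,0,0,0,-2,70],
    [-225,-105,0,0,0,-2,70],
    [-265,-124,5,0,0,-2,70],
    [-297,-139,15,0,0,-2,70],
    [-317,-148,22,0,0,-2,70],
    [-324,-151,25,0,0,-2,70],
    [-324,-151,25,0,0,-2,70],
    [-324,-151,25,0,0,-2,70],
    [-324,-151,25,0,0,-2,70]
  ]
}}

```text
time_s: 1.4
tcp_pos: [0.4191, 0.3924, 0.217]
ee_rot: [0.092, 0.996, 0.0, 0.0]
contact_force: [0.3, 0.5, -0.4]
finger_gap: 0.0701
grip_force: 0.0
```

```bash
python3 - <<'E'
from h import *
o=ctrl.get_obs(); m=imaging.camera_model('wrist'); im=imaging.capture('wrist')[:,:,::-1]; print(o['time_s'],o['tcp_pos'],o['ee_rot'],o['contact_force'])
print(m)
cv2.imwrite('pics/w1.png',im)
E
```

```text
1.4 [0.41914211 0.39244759 0.21700627] [9.20415708e-02 9.95755116e-01 2.99464265e-04 9.43342674e-05] [ 0.29725939  0.53032855 -0.37855023]
{'intrinsics': array([[375.9973591 ,   0.        , 276.19817211],
       [  0.        , 375.9973591 , 207.08514677],
       [  0.        ,   0.        ,   1.        ]]), 'R': array([[ 1.83210834e-01,  9.83073636e-01,  1.27875688e-04],
       [ 9.48190422e-01, -1.76744153e-01,  2.64000810e-01],
       [ 2.59554837e-01, -4.82465580e-02, -9.64522450e-01]]), 't': array([-0.46223242, -0.35365855,  0.27680743])}
```

View pics/w1.png

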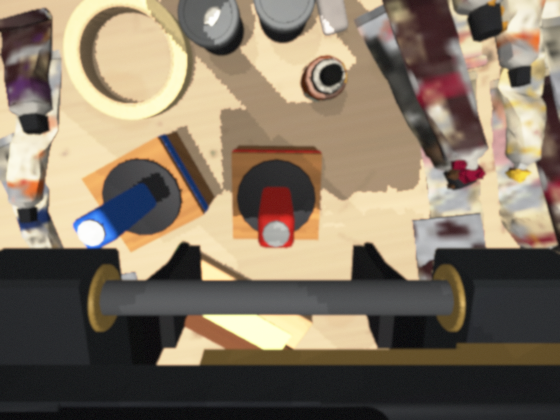

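The wrist view shows the red cap at (277,234), centred between the fingers and aligned with them, with the blue cap at (92,233) well clear.

```bash
python3 - <<'E'
from h import *
im=cv2.imread('pics/w1.png'); m=imaging.camera_model('wrist')
h=cv2.cvtColor(im,cv2.COLOR_BGR2HSV); H,S,V=[h[:,:,i].astype(int) for i in range(3)]
print('cap',ray(m,[277,234],.152))
print('block',rect(m,big((H<20)&(S>110)&(V>80)&(V<250),(225,140,330,240)),.062))
print('blockcorners',ray(m,[[234,153],[320,153],[320,238],[233,238]],.062))
E
```

```text
cap [[0.42044486 0.39234897]]
block ((417.66748046875, 392.25701904296875), (72.08832550048828, 77.88961791992188), 79.21855926513672)
blockcorners [[0.37874794 0.36566274]
 [0.39120891 0.4326005 ]
 [0.46178786 0.42169717]
 [0.44838121 0.3496927 ]]
```

Emit:
{"method": "arm_command", "body": {
  "motion": [
    [-1,-1,10,0,0,0,60],
    [-1,-1,30,0,0,0,60],
    [-1,-1,55,0,0,0,60],
    [-1,-1,78,0,0,0,60],
    [-1,-1,91,0,0,0,60],
    [-1,-1,97,0,0,0,60],
    [-1,-1,97,0,0,0,60],
    [-1,-1,97,0,0,0,60],
    [-1,-1,97,0,0,0,35],
    [-1,-1,97,0,0,0,26],
    [-1,-1,97,0,0,0,18],
    [-1,-1,97,0,0,0,10],
    [-1,-1,97,0,0,0,10],
    [-1,-1,97,0,0,0,10],
    [-1,-1,97,0,0,0,10]
  ]
}}

```text
time_s: 2.95
tcp_pos: [0.4208, 0.3905, 0.1196]
ee_rot: [0.093, 0.996, 0.0, 0.0]
contact_force: [-0.1, 0.3, 0.7]
finger_gap: 0.0215
grip_force: 30.0
```

Emit:
{"method": "arm_command", "body": {
  "motion": [
    [0,0,-10,0,0,0,10],
    [0,0,-28,0,0,0,10],
    [0,0,-48,0,0,0,10],
    [0,0,-66,0,0,0,10],
    [0,0,-74,0,0,0,10],
    [-8,-8,-75,0,0,0,10],
    [-24,-23,-75,0,0,0,10],
    [-44,-42,-75,0,0,0,10],
    [-66,-64,-75,0,0,0,10],
    [-86,-83,-75,0,0,0,10],
    [-98,-94,-70,0,0,0,10],
    [-102,-98,-60,0,0,0,10],
    [-102,-98,-50,0,0,0,10],
    [-102,-98,-40,0,0,0,10],
    [-102,-98,-35,0,0,0,10],
    [-102,-98,-35,0,0,0,10],
    [-102,-98,-35,0,0,0,10],
    [-102,-98,-35,0,0,0,10]
  ]
}}

```text
time_s: 4.75
tcp_pos: [0.5031, 0.2757, 0.1552]
ee_rot: [0.092, 0.996, 0.0, 0.001]
contact_force: [1.0, -0.1, -1.2]
finger_gap: 0.0219
grip_force: 30.0
```

```bash
python3 - <<'E'
from h import *
o=ctrl.get_obs(); print(o['time_s'],o['tcp_pos'],o['ee_rot'],o['contact_force'])
s=imaging.capture('scene')[:,:,::-1]; w=imaging.capture('wrist')[:,:,::-1]
cv2.imwrite('pics/sw2.png',np.hstack([cv2.resize(s[130:270,210:370],(400,350)),cv2.resize(w,(400,350))]))
cv2.imwrite('pics/s2.png',s);cv2.imwrite('pics/w2.png',w)
E
```

```text
4.75 [0.50307435 0.2757446  0.15517867] [9.24611351e-02 9.95716135e-01 2.47959990e-04 5.04956811e-04] [ 1.00932447 -0.14371023 -1.24000477]
```

View pics/sw2.png

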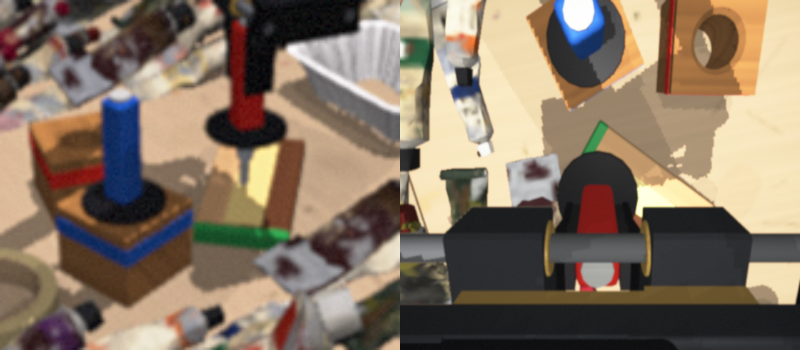

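The point shows in the scene at about (307,204), against a predicted (307,203). The stylus is upright over the start of the tape, so I'm lowering it gently.

Emit:
{"method": "arm_command", "body": {
  "motion": [
    [0,0,7,0,0,0,10],
    [0,0,15,0,0,0,10],
    [0,0,22,0,0,0,10],
    [0,0,26,0,0,0,10],
    [0,0,29,0,0,0,10],
    [0,0,32,0,0,0,10],
    [0,0,34,0,0,0,10],
    [0,0,36,0,0,0,10],
    [0,0,37,0,0,0,10],
    [0,0,38,0,0,0,10],
    [0,0,38,0,0,0,10],
    [0,0,38,0,0,0,10],
    [0,0,38,0,0,0,10],
    [0,0,38,0,0,0,10]
  ]
}}

```text
time_s: 6.25
tcp_pos: [0.5029, 0.2752, 0.1167]
ee_rot: [0.093, 0.996, 0.0, 0.0]
contact_force: [-0.9, -1.3, 0.2]
finger_gap: 0.0217
grip_force: 30.0
```

Emit:
{"method": "arm_command", "body": {
  "motion": [
    [-1,2,0,0,0,0,10],
    [-3,5,0,0,0,0,10],
    [-5,8,0,0,0,0,10],
    [-7,12,0,0,0,0,10],
    [-10,15,0,0,0,0,10],
    [-12,19,0,0,0,0,10],
    [-14,22,0,0,0,0,10],
    [-16,26,0,0,0,0,10],
    [-18,29,0,0,0,0,10],
    [-20,32,0,0,0,0,10],
    [-22,35,0,0,0,0,10],
    [-24,38,0,0,0,0,10],
    [-26,41,0,0,0,0,10],
    [-28,44,0,0,0,0,10],
    [-30,47,0,0,0,0,10],
    [-31,49,0,0,0,0,10],
    [-32,51,0,0,0,0,10],
    [-32,51,0,0,0,0,10],
    [-32,51,0,0,0,0,10]
  ]
}}

```text
time_s: 8.15
tcp_pos: [0.5442, 0.3199, 0.1169]
ee_rot: [0.093, 0.996, 0.001, 0.001]
contact_force: [0.8, 1.0, 0.2]
finger_gap: 0.022
grip_force: 30.0
```

Emit:
{"method": "arm_command", "body": {
  "motion": [
    [-1,2,0,0,0,0,10],
    [-3,5,0,0,0,0,10],
    [-5,8,0,0,0,0,10],
    [-7,12,0,0,0,0,10],
    [-10,15,0,0,0,0,10],
    [-12,19,0,0,0,0,10],
    [-14,22,0,0,0,0,10],
    [-16,26,0,0,0,0,10],
    [-18,29,0,0,0,0,10],
    [-20,32,0,0,0,0,10],
    [-22,35,0,0,0,0,10],
    [-24,38,0,0,0,0,10],
    [-26,41,0,0,0,0,10],
    [-28,44,0,0,0,0,10],
    [-30,47,0,0,0,0,10],
    [-31,49,0,0,0,0,10],
    [-31,50,0,0,0,0,10],
    [-31,50,0,0,0,0,10],
    [-31,50,0,0,0,0,10]
  ]
}}

```text
time_s: 10.05
tcp_pos: [0.5838, 0.3631, 0.1168]
ee_rot: [0.093, 0.996, 0.0, 0.0]
contact_force: [1.0, -0.0, 0.4]
finger_gap: 0.0216
grip_force: 30.0
```

Emit:
{"method": "arm_command", "body": {
  "motion": [
    [0,0,-5,0,0,0,10],
    [0,0,-15,0,0,0,10],
    [0,0,-32,0,0,0,10],
    [0,0,-52,0,0,0,10],
    [0,0,-68,0,0,0,10],
    [3,0,-76,0,0,0,10],
    [12,0,-78,0,0,0,10],
    [28,0,-78,0,0,0,10],
    [50,-1,-78,0,0,0,10],
    [75,-1,-78,0,0,0,10],
    [100,-2,-78,0,0,0,10],
    [125,-2,-78,0,0,0,10],
    [145,-3,-78,0,0,0,10],
    [158,-3,-78,0,0,0,10],
    [164,-3,-78,0,0,0,10],
    [166,-3,-78,0,0,0,10],
    [166,-3,-78,0,0,0,10],
    [166,-3,-78,0,0,0,10],
    [166,-3,-78,0,0,0,10]
  ]
}}

```text
time_s: 11.95
tcp_pos: [0.4204, 0.3903, 0.1945]
ee_rot: [0.093, 0.996, -0.0, 0.0]
contact_force: [0.9, -0.1, -1.1]
finger_gap: 0.0218
grip_force: 30.0
```

```bash
python3 - <<'E'
from h import *
o=ctrl.get_obs(); print(o['time_s'],o['tcp_pos'],o['ee_rot'],o['contact_force'])
s=imaging.capture('scene')[:,:,::-1]; w=imaging.capture('wrist')[:,:,::-1]
cv2.imwrite('pics/sw3.png',np.hstack([cv2.resize(s[100:240,170:330],(400,350)),cv2.resize(w,(400,350))]))
m=imaging.camera_model('scene'); p=m['intrinsics']@(m['R']@(np.array(o['tcp_pos'])-[0,0,.1076])+m['t']); print(p[:2]/p[2],(p[:2]/p[2]-[170,100])*2.5)
E
```

```text
11.95 [0.42040763 0.39033147 0.1944601 ] [ 9.31834870e-02  9.95648951e-01 -3.27810072e-05  5.30398955e-05] [ 0.92953298 -0.12107634 -1.08295065]
[241.61745651 173.1012382 ] [179.04364128 182.75309549]
```

View pics/sw3.png

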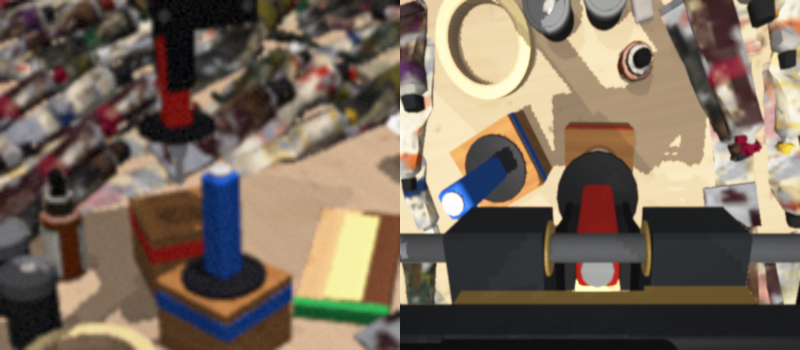

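The stylus hangs upright above the red stand's hole, with its point at about (180,180) and the hole at (180,213) in the left view. Now I lower it and release.

Emit:
{"method": "arm_command", "body": {
  "motion": [
    [0,0,8,0,0,0,10],
    [0,0,22,0,0,0,10],
    [0,0,38,0,0,0,10],
    [0,0,52,0,0,0,10],
    [0,0,63,0,0,0,10],
    [0,0,70,0,0,0,10],
    [0,0,73,0,0,0,10],
    [0,0,74,0,0,0,10],
    [0,0,74,0,0,0,10],
    [0,0,74,0,0,0,10],
    [0,0,74,0,0,0,10]
  ]
}}

```text
time_s: 13.15
tcp_pos: [0.4201, 0.3908, 0.1212]
ee_rot: [0.093, 0.996, 0.0, 0.0]
contact_force: [-0.1, 0.4, -1.2]
finger_gap: 0.0216
grip_force: 30.0
```

Not bottomed yet, so I lower it about 1 mm more, open, and go up.

Emit:
{"method": "arm_command", "body": {
  "motion": [
    [0,0,1,0,0,0,10],
    [0,0,1,0,0,0,10],
    [0,0,1,0,0,0,24],
    [0,0,1,0,0,0,30],
    [0,0,1,0,0,0,40],
    [0,0,1,0,0,0,60],
    [0,0,1,0,0,0,60],
    [0,0,1,0,0,0,60],
    [0,0,1,0,0,0,60],
    [0,0,-10,0,0,0,60],
    [0,0,-30,0,0,0,60],
    [0,0,-60,0,0,0,60],
    [0,0,-90,0,0,0,60],
    [0,0,-115,0,0,0,60],
    [0,0,-125,0,0,0,60],
    [0,0,-125,0,0,0,60],
    [0,0,-125,0,0,0,60],
    [0,0,-125,0,0,0,60]
  ]
}}

```text
time_s: 14.95
tcp_pos: [0.419, 0.39, 0.2436]
ee_rot: [0.093, 0.996, -0.001, -0.001]
contact_force: [0.2, -0.6, -0.0]
finger_gap: 0.0599
grip_force: 0.0
```

```bash
python3 - <<'E'
from h import *
s=imaging.capture('scene')[:,:,::-1]; w=imaging.capture('wrist')[:,:,::-1]
cv2.imwrite('pics/sw4.png',np.hstack([cv2.resize(s[100:240,170:330],(400,350)),cv2.resize(w,(400,350))]))
E
```

```text
(no output)
```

View pics/sw4.png

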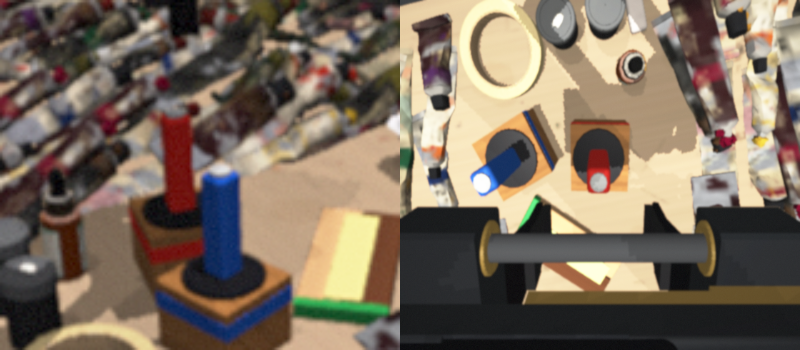

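The red stylus hangs in its stand, upright and centred, with its guard on the block. The blue one has not moved and the gripper is clear.

```bash
python3 -c "
from cell import job
print(job.job_done())"
```

```text
the job is handed in; nothing more can be done
None
```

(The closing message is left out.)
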